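# Clear the slot of a gated T-slot rail

### The arm

A 6-joint arm with a two-finger parallel gripper is mounted at the origin on a cart in front of the work surface, level with it; the furniture and walls round the work are solid. World frame = base frame: x ahead of the robot, y to its left, z up, the work surface at z = 0. Lengths are in m, angles in rad, forces in N, time in s.
With the tool pointing down it reaches from about 0.375 to 0.825 m from the base axis. Payload 5.5 kg.
Tool frame: the origin (TCP) lies between the finger pads; the fingertips stand 8 mm ahead of it and the grasp point (between the pads) lies 11 mm behind it; z points along the fingers, y is the line along which they close (so a half turn about z gives the same grasp; the last joint's range is limited). The gripper opens to 85 mm and grips with 20 to 120 N. Pads are 22 mm wide; open, the fingers measure 114 mm over their backs; the gripper's body (76 mm by 85 mm) begins 54 mm behind the grasp point. The pads swing forward as they close: fully open they stand 13 mm farther back than shut.
Start: joints at [1.329, 0.314, -0.047, 1.21, 0, 1.571], TCP at [0.144, 0.583, 0.239] pointing down, gripper open.
Joint ranges: [-2.67, 2.67], [-0.69, 1.73], [-1.03, 1.25], [-2.08, 2.16], [-1.42, 1.45], [-3.14, 3.14]. Speed limits (rad/s): [2.39, 2.39, 3.01, 3.14, 3.14, 3.14].

### API

Orientations are given as [roll, pitch, yaw] about the fixed x, y, z axes, in that order (R = Rz(yaw) Ry(pitch) Rx(roll)).
In Python, from station import ctrl gives the robot as it stands. The module is installed in compiled form; this text tells all that it offers.
- The arm moves only by the tool drive_tool, never from a script. Its argument "increments" is a list of rows, each a list of 4 numbers: the shift along the world's x, y, z in mm, then the turn about the world's z in degrees. In form: [[dx, dy, dz, turn], ...]. A call has 1 to 20 rows; each row is the pose to reach, as a shift and turn from the pose commanded when the call began; what a row does not reach only later rows make up. A row lasts 1/10 s, in which the tool goes at most 50 mm and 8.59 degrees, less where a joint would pass 70% of its speed; a pose out of reach is approached as far as the arm can. A call with a gripper value outside its range is refused whole. "hand" is the closure, from 0 (fully open) to 1 (shut), set as the call begins (left out, the last holds). The fingers move at their own pace and stop on an object; "force" is the grip in N (left out, the last holds). Time passes only in rows, so rows that repeat a pose let the fingers close. It gives the time, the measured TCP pose, the force, the opening and the grip force at its end, in the units of the state.
- ctrl.get_state(): the state, without advancing time (a new reading comes with each control period).
- ctrl.snapshot(name): name is "side" or "top"; returns a dict with "image" (420x560x3 uint8, red, green, blue), "intrinsics" (3x3 intrinsics, pixels), "xyz" and "attitude" of the camera in the world. Camera axes: x right, y down, z forward; pixel columns grow to the right and rows downward; lengths in m; the calibration is good to about 2 mm. A picture is of the moment at which its call begins. There is no depth.
- ctrl.job_done(): hands the job in; it is judged then, once.
The state is a dict: "clock": time; "qpos": joint angles; "joint_velocities": joint speeds; "effort": joint torques, N m; "tcp_pos": TCP position; "eef_rot": TCP orientation; "force": force on the tool from outside, world axes, zero at the start; "ft_torque": the same for the moment, N m; "opening": finger opening in m; "grip_force": force on a finger pad.
Only numpy, scipy, OpenCV 4.12 (cv2) and the standard library are available. Lean on these libraries where they do the work, as an engineer would, in place of code of your own. Each camera call takes 0.05 s, during which the arm holds its last target. There are 200 camera calls.

### The job

A nut is lodged in the T-slot of the fixture rail. Lift the yellow gate bar straight up out of its two U brackets, keeping it level so that both ends come clear together, and set it down (not dropped) upright on the black rubber mat, all of it on the mat; then push the red-handled scraper along the slot until the nut falls out of the open end into the blue tray. Leave the scraper standing in the slot, and do not push the grease tin, the trailer plug or the spanner out of place.

Things in the scene. Friction and masses are not known exactly. Their poses are not given: they have to be found in the camera images.
- fixture: Steel T-slot rail bolted to the bench, fixed. Block 120 (its x) x 240 (its y) mm, top 76 mm above the bench; origin at bench level under its middle, z up. Slot along its y at x = 0: neck 22 mm wide, undercut 40 mm wide and 20 mm high, slot floor 42 mm above the bench; closed at +y, open at -y. It stands on two green cross feet, within 66 mm of its x = 0.
- slot_mouth (a point): Middle of the slot's open end on the rail's -y end face (y = -120 mm), on the slot floor; axes as the rail's. On this face two grey open-topped U brackets, 22 mm wide, stand at x = -49 and +49 mm: inside, each U is 28 mm wide (y = -125 to -153 mm of the rail), seat 40 mm and tops up to 75 mm above the bench.
- bar_handle (a point): Centre of the black grip on the yellow gate bar (loose, 0.4 to 0.75 kg); x along the bar, z up. Straight grip 94 mm long (along x), 14 x 14 mm in section, 85 mm above the bar's underside, on two posts at x = -41 and +41 mm: 70 mm of grip is clear between them, with 53 mm of air beneath. 125 mm above the bench at the start.
- bar_end_a (a point): Middle of the underside edge of the bar's +x end, 83 mm along the bar from its middle. The bar is 166 x 24 x 25 mm with two 32 mm wide dark collars; at the start it lies in the two U brackets, across the slot's open end, with 2 mm of play on either side and 3 mm endways at the collars.
- bar_end_b (a point): Middle of the underside edge of the bar's -x end, 83 mm along the bar from its middle
- scraper_grip (a point): Centre of the scraper's round upright red grip, 26 mm in diameter, 50 mm high; y along the slot, z up. 112 mm above the bench (grip from 85 to 135 mm). Under the grip a 46 x 52 mm shoe runs just above the rail's top. The scraper (0.35 kg, loose) slides easily along the slot, with about 2 mm of play; at the start it stands near the closed end.
- scraper_nose (a point): Middle of the front lower edge of the scraper's steel T foot, 50 mm ahead of the grip (towards the open end) and 70 mm below it. The foot, 36 mm wide, 15 mm high and 80 mm long, is captive in the undercut. The nose is flush with the open end when the grip is at y = -70 mm of the rail.
- nut_center (a point): Centre of the lodged scrap nut: bright hexagon nut 32 mm across flats, 36 mm over corners, 16 mm high, 0.09 kg, lying flat in the undercut between scraper and gate bar; wider than the slot's neck, so it cannot be lifted out through it
- tray: Blue open scrap tray, 140 (its x) x 120 (its y) mm, 25 mm high, floor 7 mm above the bench, fixed to the bench under and in front of the rail's open end; origin at bench level in its middle
- mat: Black rubber mat, 110 (its x) x 250 (its y) mm, 5 mm thick, fixed flat on the bench to the robot's right; origin at bench level in its middle, z up. Close behind it (10 to 30 mm, on the side away from the bench edge) stands a grey steel duct box 135 mm high with a rod tin on top to 186 mm: carry the bar over or in front of it
- grease_pot: Bystander: round green grease tin, 96 mm across, 66 mm high; origin under its centre
- trailer_plug: Bystander: grey die-cast trailer plug, 82 x 88 x 52 mm; origin under its centre
- wrench: Bystander: open-ended spanner lying flat, 38 x 212 x 9 mm; origin under its centre, y along it

How it is judged:
On the way, in this order (a step that is already met when the one before it is completed fails the run):
1. the gate bar is lifted level, both ends above the brackets (z of each of bar_end_a, bar_end_b in the frame of fixture above 0.078 m and angle between bar_handle's own x axis and vertical between 1.4 and 1.74 rad), for 0.1 s.
2. the gate bar stands on the mat and is let go (x of bar_end_a in the frame of mat between -0.055 and 0.055 m and y of bar_end_a in the frame of mat between -0.125 and 0.125 m and z of each of bar_end_a, bar_end_b in the frame of mat below 0.012 m and x of bar_end_b in the frame of mat between -0.055 and 0.055 m and y of bar_end_b in the frame of mat between -0.125 and 0.125 m and angle between bar_handle's own z axis and vertical below 0.1 rad and contact force between gate_bar and the fingers below 0.1 N), for 0.2 s.
3. the nut has fallen into the tray (x of nut_center in the frame of tray between -0.068 and 0.068 m and y of nut_center in the frame of tray between -0.058 and 0.058 m and z of nut_center in the frame of tray below 0.032 m), for 0.2 s.
At the end, for the whole second after the job is handed in: The gate bar stands upright (within 6 degrees) and still on the mat with both ends within its outline, the nut lies still in the tray, and the scraper stands upright in the slot (grip no nearer than 15 mm to the rail's open end); all are let go (all of step 2 and all of step 3 and x of scraper_grip in the frame of fixture between -0.008 and 0.008 m and y of scraper_grip in the frame of fixture above -0.105 m and z of scraper_grip in the frame of fixture between 0.102 and 0.122 m and angle between scraper_grip's own z axis and vertical below 0.15 rad and linear speed of each of gate_bar, scrap_nut, scraper below 0.02 m/s); the robot touches nothing.
It fails at once if the gate bar slopes more than 12 degrees endways (angle between bar_handle's own x axis and vertical below 1.36 rad or angle between bar_handle's own x axis and vertical above 1.78 rad).
It fails at once if the gate bar tips over sideways (more than 30 degrees) (angle between bar_handle's own z axis and vertical above 0.52 rad).
It fails at once if the gate bar falls free, faster than 0.6 m/s (dropped from about 20 mm or more) (linear speed of gate_bar above 0.6 m/s and contact force between gate_bar and the fingers below 0.1 N).
It fails at once if the grease tin, the trailer plug or the spanner is pushed more than 30 mm (distance of any of grease_pot, trailer_plug, wrench from where it was at the start of the episode above 0.03 m).
It also fails if it takes over 59 s, if anything falls off the work surface, if the arm or the gripper's body presses on something with over 40 N, if the wrist force passes 120 N, or if a joint passes its speed limit or range.

## Working session

There is one attempt and no reset: what is moved stays moved. The work goes in short steps, Python scripts to look and compute and a tool call to move; the robot and the scene stay as the last step left them, time stands still between calls to the robot, and variables do not carry over. Pictures are saved under pics/ and viewed, at most 10 in all, crops included, and the job is handed in when it is done.

Besides the shell and the picture viewer there is one more tool, called as name(argument=value, ...) on one line, values as JSON. drive_tool: Moves the arm, as the interface text tells. Its arguments: {"type":"object","properties":{"increments":{"type":"array","items":{"type":"array","items":{"type":"number"}}},"hand":{"type":"number"},"force":{"type":"number"}},"required":["increments"]}

```bash
mkdir -p pics; cat > h.py <<'E'
import numpy as np, cv2, json
from scipy.spatial.transform import Rotation as R
from station import ctrl
def snap(name,fn):
    s=ctrl.snapshot(name); cv2.imwrite('pics/'+fn+'.png',cv2.cvtColor(s['image'],cv2.COLOR_RGB2BGR))
    np.savez('pics/'+fn,K=s['intrinsics'],t=s['xyz'],a=np.array(s['attitude'])); return s
def cam(fn):
    d=np.load('pics/'+fn+'.npz'); a=d['a']
    r=a if a.shape==(3,3) else (R.from_euler('xyz',a).as_matrix() if a.size==3 else R.from_quat(a).as_matrix())
    return d['K'],d['t'],r
def px2w(fn,u,v,z):
    K,t,r=cam(fn); d=r@np.linalg.solve(K,[u,v,1.]); return t+d*(z-t[2])/d[2]
def w2px(fn,p):
    K,t,r=cam(fn); q=K@(r.T@(np.array(p)-t)); return q[:2]/q[2]
E
python3 - <<'E'
from h import *
for n in('side','top'):
    s=snap(n,n+'0'); print(s['xyz'],s['attitude'],s['intrinsics'])
print(ctrl.get_state())
E
```

```text
[0.46626634 0.94189938 0.86368992] [-2.25704157 -0.0196912   3.13792026] [[482.26425631   0.         277.69704571]
 [  0.         482.26425631 210.09942769]
 [  0.           0.           1.        ]]
[0.24827151 0.02308842 1.23229062] [-2.98501263  0.00532796 -1.57397339] [[480.98321728   0.         282.80844231]
 [  0.         480.98321728 209.74170485]
 [  0.           0.           1.        ]]
{'clock': 0.1, 'qpos': array([ 1.32901182e+00,  3.14173372e-01, -4.79505031e-02,  1.21018837e+00,
        2.56208308e-05,  1.57079512e+00]), 'joint_velocities': array([ 0.00033844, -0.00186301,  0.00196137,  0.00048901, -0.00163116,
       -0.00019787]), 'effort': array([-1.37546554e-04, -5.40766597e+01,  3.40540338e+01,  1.11042929e-02,
       -8.59523789e-05,  1.05723865e-05]), 'tcp_pos': array([0.14353633, 0.58207487, 0.23852246]), 'eef_rot': array([-3.14007674e+00, -2.56226240e-05,  2.89980931e+00]), 'force': array([ 0.30247272, -0.82334249,  0.7613949 ]), 'ft_torque': array([ 0.00706097,  0.04655003, -0.03192676]), 'grip_force': 0.0, 'opening': 0.08508385790334187}
```

View pics/side0.png

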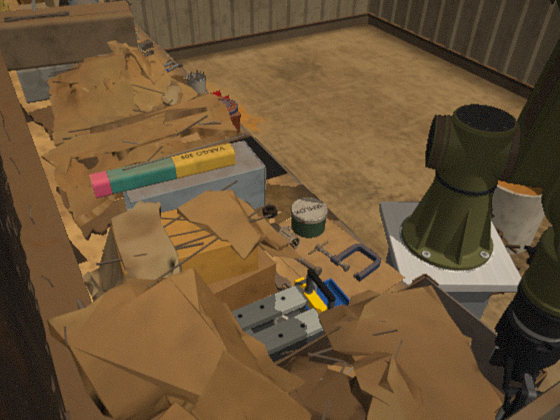

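View pics/top0.png

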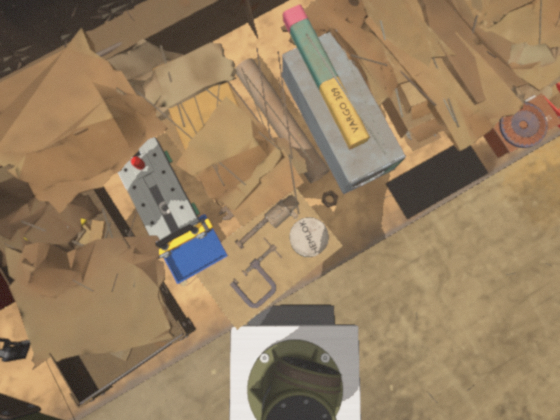

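The side view shows the rail around (280,320), the yellow bar at (315,293), the tin at (310,215) and the clutter. The top view shows the scraper's red grip at (137,161), the gate bar at (187,235), the blue tray at (195,258), the mat at (437,181) and the tin at (309,237).

```bash
python3 - <<'E'
from h import *
a=cv2.imread('pics/top0.png')[130:290,100:260]; a=cv2.resize(a,(600,600),interpolation=cv2.INTER_CUBIC)
b=cv2.imread('pics/side0.png')[250:370,220:360]; b=cv2.resize(b,(200,171),interpolation=cv2.INTER_CUBIC)
b=cv2.imread('pics/top0.png')[130:250,380:500]; b=cv2.resize(b,(200,200),interpolation=cv2.INTER_CUBIC)
o=np.zeros((600,800,3),np.uint8); o[:,:600]=a; o[:200,600:]=b
cv2.imwrite('pics/c1.png',o)
b=cv2.imread('pics/side0.png')[240:370,220:360]; cv2.imwrite('pics/c2.png',cv2.resize(b,(630,585),interpolation=cv2.INTER_CUBIC))
E
```

```text
(no output)
```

View pics/c1.png

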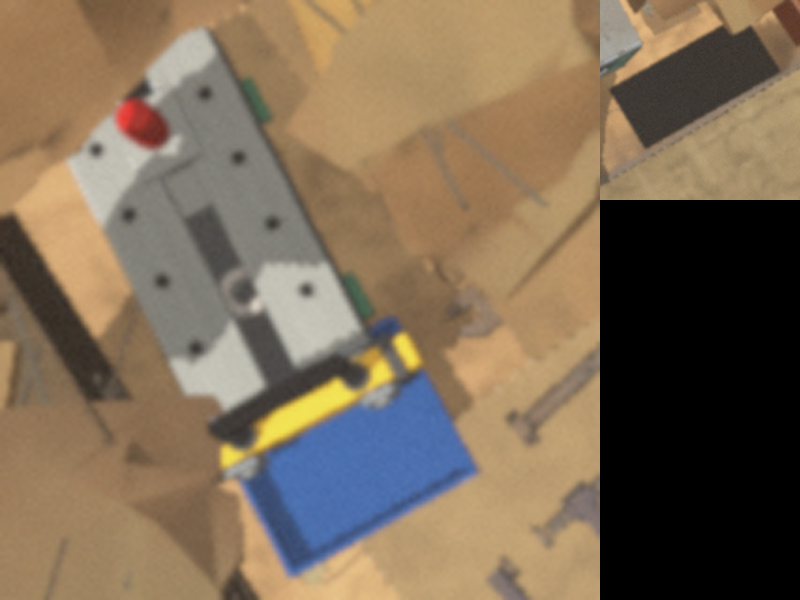

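View pics/c2.png

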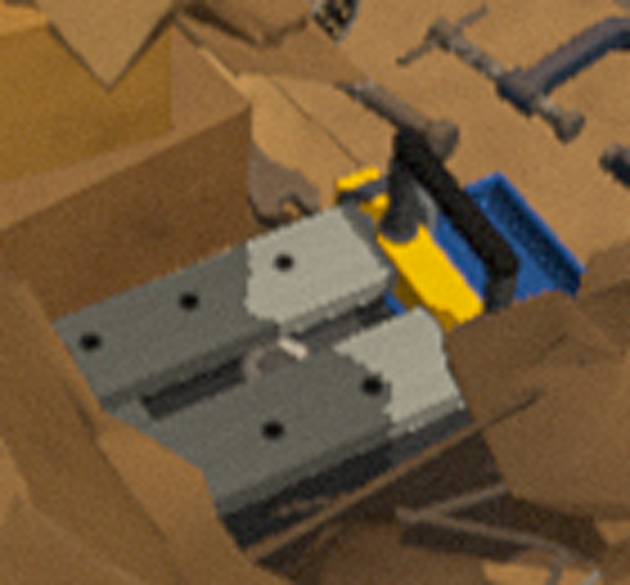

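The crops show the rail's bolt rows, the slot, the nut at about crop (241,291), the grip from (212,428) to (362,368), the scraper grip at (143,123) and the mat corners at crop (611,90), (753,28), (778,73) and (650,147).

```bash
python3 - <<'E'
from h import *
f=lambda x,y,z:px2w('top0',100+x/3.75-.4,130+y/3.75-.4,z)
L=[f(*p,.076) for p in[(96,149),(128,215),(162,281),(196,348)]]
Rr=[f(*p,.076) for p in[(205,93),(238,157),(272,222),(306,290)]]
m=(np.array(L)+Rr)/2; d=m[0]-m[3]; d/=np.linalg.norm(d); print('mid',m.round(3),'slot +y dir',np.degrees(np.arctan2(d[1],d[0])))
print([np.degrees(np.arctan2(*(X[0]-X[3])[1::-1])) for X in(L,Rr)])
for n,p in dict(openR=(367,328,.076),gripL=(212,430,.132),gripR=(345,362,.132),yR=(410,335,.065),yR2=(422,365,.065),yL2=(225,470,.065),nut=(241,291,.066),red=(133,113,.135),trayR=(477,468,.025),trayL=(293,575,.025)).items(): print(n,f(*p).round(3))
g=lambda x,y:px2w('top0',380+(x-600)*.6-.2,130+y*.6-.2,.005)
for p in[(611,90),(753,28),(778,73),(650,147)]: print('mat',g(*p).round(3))
for n,p in dict(box=(283,70),box2=(345,190),box3=(403,155)).items(): print(n,px2w('top0',*p,.135).round(3))
s=lambda x,y,z:px2w('side0',220+x/4.5-.4,240+y/4.5-.4,z)
for n,p in dict(gA=(402,135,.132),gB=(512,265,.132),bolt=(284,262,.076),cornR=(388,270,.076),tray=(583,270,.025),openL=(465,405,.076)).items(): print('S',n,s(*p).round(3))
E
```

```text
mid [[0.552 0.383 0.076]
 [0.508 0.359 0.076]
 [0.465 0.335 0.076]
 [0.42  0.312 0.076]] slot +y dir 28.20340196496448
[np.float64(28.252423592032667), np.float64(28.15432104467609)]
openR [0.414 0.236 0.076]
gripL [0.343 0.319 0.132]
gripR [0.385 0.239 0.132]
yR [0.41  0.21  0.065]
yR2 [0.391 0.202 0.065]
yL2 [0.323 0.328 0.065]
nut [0.44  0.321 0.066]
red [0.542 0.376 0.135]
trayR [0.326 0.17  0.025]
trayL [0.256 0.291 0.025]
mat [ 0.509 -0.241  0.005]
mat [ 0.608 -0.468  0.005]
mat [ 0.535 -0.503  0.005]
mat [ 0.419 -0.298  0.005]
box [0.764 0.027 0.135]
box2 [ 0.467 -0.116  0.135]
box3 [ 0.551 -0.254  0.135]
S gA [0.384 0.243 0.132]
S gB [0.34  0.32  0.132]
S bolt [0.438 0.272 0.076]
S cornR [0.389 0.276 0.076]
S tray [0.287 0.232 0.025]
S openL [0.359 0.352 0.076]
```

drive_tool(increments=[[0,0,40,0],[30,-40,60,-6],[60,-80,60,-14],[90,-124,60,-22],[120,-165,60,-30],[150,-206,60,-38],[185,-254,40,-46],[210,-290,20,-48],[220,-302,0,-48],[220,-302,0,-48],[220,-302,0,-48],[220,-302,0,-48]], hand=0)

```text
clock: 1.3
tcp_pos: [0.3636, 0.2812, 0.2398]
eef_rot: [3.141, -0.0, 2.063]
force: [-0.2, 0.8, -0.7]
opening: 0.0854
grip_force: 0.0
```

```bash
python3 - <<'E'
from h import *
snap('side','side1');snap('top','top1')
s=ctrl.get_state();print(s['tcp_pos'],s['eef_rot'],s['qpos'],s['force'],s['clock'])
im=cv2.imread('pics/top0.png').astype(int); m=(im.max(2)<75).astype(np.uint8); m[:, :385]=0; m[:,490:]=0; m[:140]=0; m[225:]=0
n,l,st,c=cv2.connectedComponentsWithStats(m); k=1+st[1:,4].argmax(); print(st[k])
cn=cv2.findContours((l==k).astype(np.uint8),0,2)[0][0]; 
for p in cv2.boxPoints(cv2.minAreaRect(cn)): print(p,px2w('top0',*p,.005).round(3))
a=cv2.imread('pics/top1.png')[130:290,100:260]; a=cv2.resize(a,(480,480),interpolation=cv2.INTER_CUBIC)
b=cv2.imread('pics/side1.png')[220:370,230:390]; b=cv2.resize(b,(320,300),interpolation=cv2.INTER_CUBIC)
e=cv2.imread('pics/top0.png')[130:230,380:500]; e=cv2.resize(e,(320,267),interpolation=cv2.INTER_CUBIC)
o=np.zeros((600,800,3),np.uint8); o[:480,:480]=a; o[:300,480:]=b;o[300:567,480:]=e
cv2.imwrite('pics/c3.png',o)
E
```

```text
[0.36363712 0.28173842 0.24010376] [ 3.14020237e+00 -4.05136206e-04  2.06374039e+00] [ 6.59052905e-01  4.88759386e-02 -3.66670231e-01  1.15381202e+00
  1.69680877e-04  1.73690557e+00] [-0.15160336  0.48525942  0.10738336] 1.4
[ 387  147  100   71 3531]
[386.1454  183.48073] [ 0.51  -0.24   0.005]
[467.33234 137.81306] [ 0.632 -0.459  0.005]
[487.04156 172.85164] [ 0.537 -0.504  0.005]
[405.8546 218.5193] [ 0.418 -0.287  0.005]
```

View pics/c3.png

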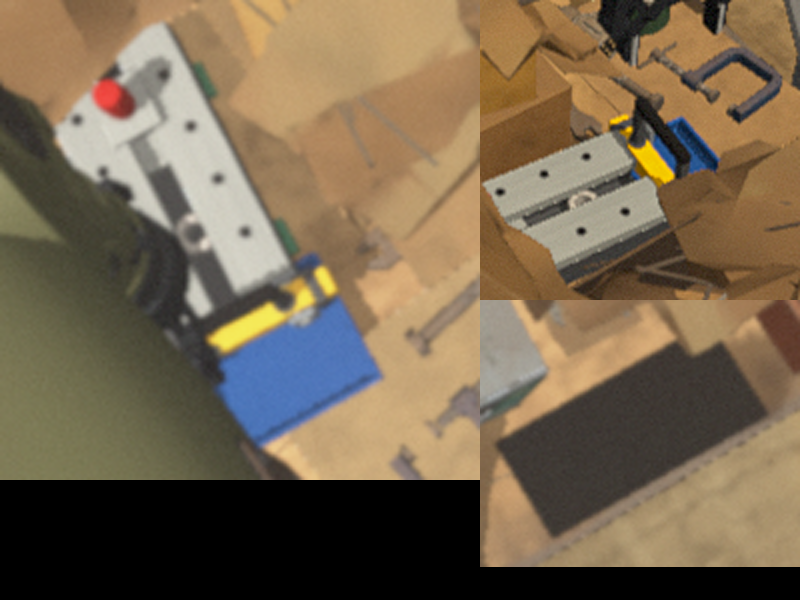

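The rail and both bar ends are clear of the gripper, and the mat is cut only at its far corner by cardboard. The arm is above the grip, so I'll go down and grasp.

drive_tool(increments=[[0,0,-30,0],[0,0,-65,0],[0,0,-95,0],[0,0,-115,0],[0,0,-126,0],[0,0,-126,0],[0,0,-126,0]])

```text
clock: 2.1
tcp_pos: [0.3641, 0.2814, 0.1142]
eef_rot: [3.14, -0.0, 2.063]
force: [0.1, 0.6, 0.5]
opening: 0.085
grip_force: 0.0
```

drive_tool(increments=[[0,0,0,0],[0,0,0,0],[0,0,0,0],[0,0,0,0],[0,0,0,0],[0,0,0,0],[0,0,0,0],[0,0,0,0]], hand=1, force=80)

```text
clock: 2.9
tcp_pos: [0.3636, 0.2805, 0.1137]
eef_rot: [-3.142, -0.0, 2.062]
force: [-2.0, -1.8, 5.7]
opening: 0.0123
grip_force: 78.4
```

drive_tool(increments=[[0,0,4,0],[0,0,10,0],[0,0,18,0],[0,0,26,0],[0,0,34,0],[0,0,42,0],[0,0,50,0],[0,0,60,0],[0,0,60,0],[0,0,60,0]])

```text
clock: 3.9
tcp_pos: [0.3638, 0.2807, 0.1736]
eef_rot: [3.141, -0.0, 2.062]
force: [0.8, -0.4, -6.1]
opening: 0.0125
grip_force: 78.3
```

```bash
python3 - <<'E'
from h import *
snap('side','side2');snap('top','top2')
a=cv2.imread('pics/top2.png')[150:290,120:270]; a=cv2.resize(a,(400,373),interpolation=cv2.INTER_CUBIC)
b=cv2.imread('pics/side2.png')[200:360,230:390]; b=cv2.resize(b,(400,400),interpolation=cv2.INTER_CUBIC)
o=np.zeros((400,800,3),np.uint8); o[:373,:400]=a; o[:,400:]=b
cv2.imwrite('pics/c4.png',o)
E
```

```text
(no output)
```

View pics/c4.png

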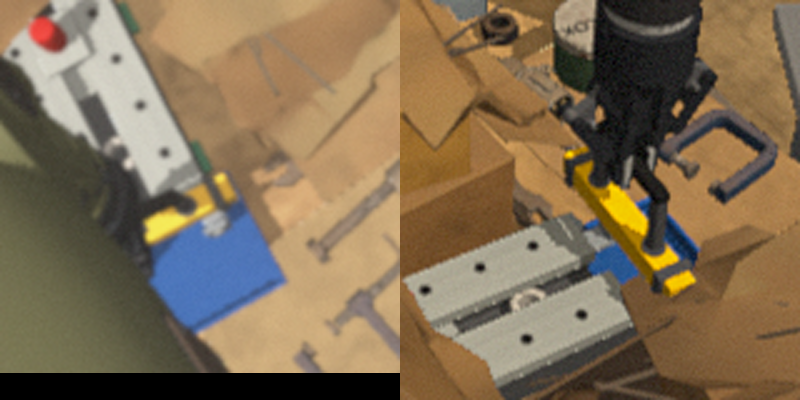

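The bar is held level in the air (side crop: from (575,160) to (690,285)), clear of the brackets. Next I carry it high to the mat.

drive_tool(increments=[[0,0,20,0],[0,0,50,0],[0,0,80,0],[3,-15,105,0],[9,-40,118,0],[16,-70,120,0],[24,-105,120,0],[32,-140,120,0],[40,-175,120,0],[48,-210,120,0],[56,-245,120,0],[64,-280,120,0],[72,-315,120,0],[80,-350,120,0],[88,-385,120,0],[96,-420,120,0],[104,-455,120,0],[112,-490,120,0],[120,-525,120,1],[126,-555,120,1]])

```text
clock: 6.0
tcp_pos: [0.4896, -0.2762, 0.2923]
eef_rot: [-3.141, -0.001, 2.079]
force: [1.1, -0.2, -5.9]
opening: 0.0126
grip_force: 78.9
```

drive_tool(increments=[[6,-30,0,0],[12,-55,0,0],[17,-76,0,0],[20,-90,0,0],[20,-93,0,0],[20,-93,0,0],[20,-93,0,0],[20,-93,0,0],[20,-93,0,0]])

```text
clock: 6.9
tcp_pos: [0.5097, -0.3667, 0.2937]
eef_rot: [3.141, 0.0, 2.08]
force: [0.9, 0.9, -5.3]
opening: 0.0129
grip_force: 78.9
```

```bash
python3 - <<'E'
from h import *
snap('side','side3');snap('top','top3')
s=ctrl.get_state();print(s['tcp_pos'],s['eef_rot'],s['qpos'],s['force'],s['clock'])
a=cv2.imread('pics/top3.png')[110:260,340:540]; a=cv2.resize(a,(400,300),interpolation=cv2.INTER_CUBIC)
b=cv2.imread('pics/side3.png')[40:240,170:370]; b=cv2.resize(b,(400,400),interpolation=cv2.INTER_CUBIC)
o=np.zeros((400,800,3),np.uint8); o[:300,:400]=a; o[:,400:]=b
cv2.imwrite('pics/c5.png',o)
E
```

```text
[ 0.50971737 -0.36695887  0.29359858] [3.14142369e+00 2.39322919e-04 2.08012514e+00] [-6.24000986e-01  3.55110314e-01  1.32964304e-01  1.34836195e+00
  5.16641248e-05  4.37466514e-01] [ 0.15205685  0.07599772 -6.51672731] 7.0
```

View pics/c5.png

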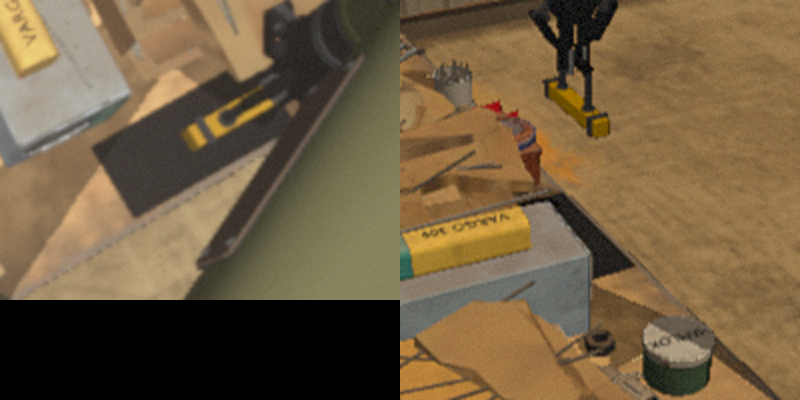

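The bar hangs above the mat with nothing under it. I'll lower it, slowing near contact.

drive_tool(increments=[[0,0,-20,0],[0,0,-50,0],[0,0,-80,0],[0,0,-110,0],[0,0,-140,0],[0,0,-165,0],[0,0,-185,0],[0,0,-198,0],[0,0,-206,0],[0,0,-209,0],[0,0,-211,0],[0,0,-212,0],[0,0,-213,0],[0,0,-213,0]])

```text
clock: 8.4
tcp_pos: [0.51, -0.3677, 0.0808]
eef_rot: [3.141, 0.001, 2.079]
force: [0.6, 0.5, -5.6]
opening: 0.0127
grip_force: 78.8
```

drive_tool(increments=[[0,0,-1,0],[0,0,-2,0],[0,0,-2,0],[0,0,-2,0]])

```text
clock: 8.8
tcp_pos: [0.5098, -0.3676, 0.0788]
eef_rot: [3.141, 0.001, 2.079]
force: [-0.0, 0.4, -0.7]
opening: 0.0126
grip_force: 79.4
```

drive_tool(increments=[[0,0,0,0],[0,0,0,0],[0,0,0,0],[0,0,0,0],[0,0,0,0],[0,0,0,0],[0,0,0,0],[0,0,0,0]], hand=0)

```text
clock: 9.6
tcp_pos: [0.5097, -0.3674, 0.0783]
eef_rot: [3.142, -0.0, 2.079]
force: [1.9, -0.6, 0.4]
opening: 0.0851
grip_force: 0.0
```

drive_tool(increments=[[0,0,15,0],[0,0,40,0],[0,0,75,0],[0,0,120,0],[0,0,165,0],[0,0,200,0],[-8,40,215,0],[-16,80,215,0],[-25,120,215,0],[-25,120,215,0],[-25,120,215,0]])

```text
clock: 10.7
tcp_pos: [0.4848, -0.2469, 0.2938]
eef_rot: [3.141, 0.001, 2.081]
force: [-1.2, -0.1, 0.3]
opening: 0.0855
grip_force: 0.0
```

```bash
python3 - <<'E'
from h import *
snap('side','side4');snap('top','top4')
s=ctrl.get_state();print(s['tcp_pos'],s['qpos'],s['force'],s['clock'])
a=cv2.imread('pics/top4.png')[110:260,340:540]; a=cv2.resize(a,(400,300),interpolation=cv2.INTER_CUBIC)
b=cv2.imread('pics/side4.png')[90:240,220:370]; b=cv2.resize(b,(400,400),interpolation=cv2.INTER_CUBIC)
e=cv2.imread('pics/top4.png')[120:290,100:260]; e=cv2.resize(e,(282,300),interpolation=cv2.INTER_CUBIC)
o=np.zeros((600,800,3),np.uint8); o[:300,:400]=a; o[:400,400:]=b;o[300:,:282]=e
cv2.imwrite('pics/c6.png',o)
E
```

```text
[ 0.48498371 -0.24814369  0.29334179] [-4.72716759e-01  1.92389607e-01 -8.17342105e-02  1.29613070e+00
 -3.54722698e-04  5.89731008e-01] [ 0.70584874 -0.03613362  0.69212026] 10.8
```

View pics/c6.png

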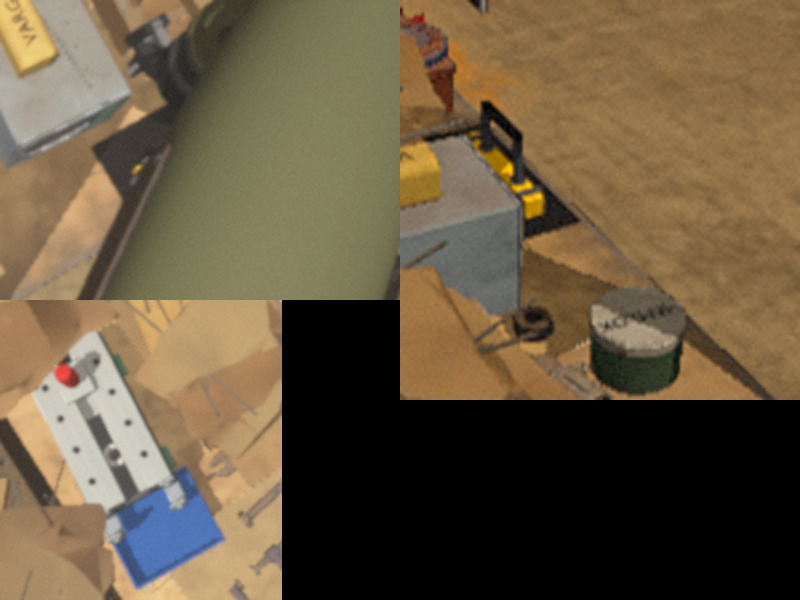

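The bar stands upright on the mat at crop (510,175), and the tin has not moved. The scraper is near a cardboard edge, so I measure that next.

```bash
python3 - <<'E'
from h import *
im=cv2.imread('pics/top4.png').astype(int); b,g,r=im[...,0],im[...,1],im[...,2]
m=((r>110)&(g<70)&(b<70)); m[:130]=0; m[200:]=0; m[:,:100]=0; m[:,180:]=0
v,u=np.nonzero(m); print(len(u),u.mean(),v.mean(),u.min(),u.max(),v.min(),v.max())
c=px2w('top4',u.mean(),v.mean(),.113); print(c)
d=np.array([np.cos(np.radians(28.2)),np.sin(np.radians(28.2))]); q=np.array([.42,.312])
s=(c[:2]-q)@d; print('on slot line',q+s*d,'perp',np.cross(d,c[:2]-q),'rail y',(c[:2]-np.array([.4865,.3465]))@d)
x,y=q+s*d
A=cv2.imread('pics/top4.png');B=cv2.imread('pics/side4.png')
def big(im,x0,y0,w,h,k): return cv2.resize(im[y0:y0+h,x0:x0+w],None,fx=k,fy=k,interpolation=cv2.INTER_CUBIC)
ta=big(A,90,110,80,80,5); sb=big(B,150,180,160,160,2.5)
for k,z in enumerate((.085,.135,.2,.25,.3)):
    p=w2px('side4',[x,y,z]); print(z,p.round(1)); cv2.circle(sb,tuple(int(t) for t in (p-[150,180])*2.5),3,(255,0,255),1)
o=np.zeros((400,800,3),np.uint8);o[:,:400]=ta;o[:,400:]=sb;cv2.imwrite('pics/c7.png',o)
E
```

```text
55 139.27272727272728 163.05454545454546 134 143 156 168
[0.53965146 0.37211994 0.113     ]
on slot line [0.53797037 0.37525516] perp -0.0035574799935368384 rail y 0.058949282708923814
0.085 [231.5 335.7]
0.135 [230.4 319.3]
0.2 [228.9 296.3]
0.25 [227.6 277.1]
0.3 [226.2 256.2]<stdin>:7: DeprecationWarning: Arrays of 2-dimensional vectors are deprecated. Use arrays of 3-dimensional vectors instead. (deprecated in NumPy 2.0)
```

View pics/c7.png

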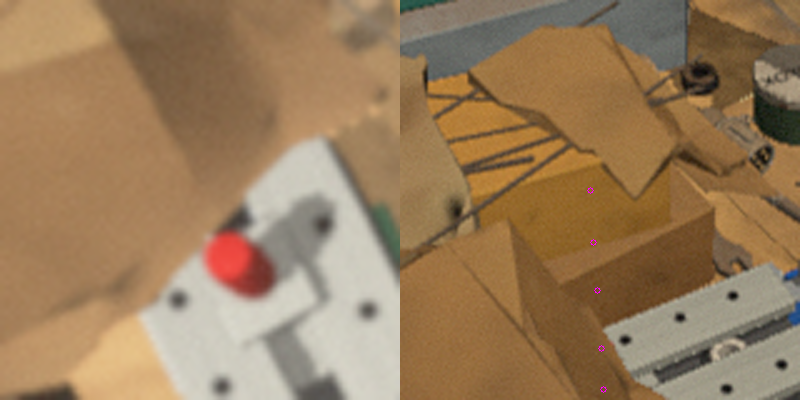

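```bash
python3 - <<'E'
from h import *
for z in (.12,.135): print('red top',px2w('top4',136.2,160.6,z))
def plane(fn,a,b):
    K,t,r=cam(fn); A=r@np.linalg.solve(K,[*a,1]);B=r@np.linalg.solve(K,[*b,1]);n=np.cross(A,B);n/=np.linalg.norm(n);return n,n@t
T=plane('top4',(90+145/5,110+62),(90+318/5,110+28))
side=lambda x,y:(150+(x-400)/2.5,180+y/2.5)
S=plane('side4',side(545,262),side(640,390))
for z in(.08,.12,.16,.2,.24,.28):
    A=np.array([T[0],S[0]]);xy=np.linalg.solve(A[:,:2],np.array([T[1],S[1]])-A[:,2]*z);print(z,xy,w2px('top4',[*xy,z]),w2px('side4',[*xy,z]))
E
```

```text
red top [0.54387908 0.37753448 0.12      ]
red top [0.53989261 0.37275454 0.135     ]
0.08 [0.37350088 0.5758863 ] [ 56.04814639 233.86020297] [324.60715977 441.91280474]
0.12 [0.46413536 0.46660198] [ 96.99294414 193.62543061] [269.50009122 367.66328081]
0.16 [0.55476985 0.35731765] [139.85070106 151.51087179] [221.49895473 302.98806532]
0.2 [0.64540433 0.24803333] [184.75868523 107.38163879] [179.31255763 246.14744607]
0.24 [0.73603882 0.13874901] [231.86761978  61.08962218] [141.94466581 195.79912866]
0.28 [0.8266733  0.02946469] [281.34337296  12.47183004] [108.61432887 150.89088521]
```

The cardboard edge lies just behind the grip, so I approach from the rail side with the finger line parallel to that edge and go down slowly.

drive_tool(increments=[[-10,30,0,0],[-20,65,0,0],[-30,105,0,8],[-40,145,0,16],[-50,185,0,24],[-58,225,0,32],[-65,265,0,40],[-65,305,0,48],[-65,345,0,56],[-65,385,0,64],[-65,425,0,72],[-65,465,0,80],[-65,505,0,88],[-65,540,0,95],[-65,558,0,100],[-40,571,0,101],[-10,588,0,101],[20,604,0,101],[45,617,0,101],[55,623,0,101]], hand=0.25)

```text
clock: 12.8
tcp_pos: [0.543, 0.3758, 0.2916]
eef_rot: [-3.141, -0.001, -2.443]
force: [-0.4, 0.1, -0.2]
opening: 0.0643
grip_force: 0.0
```

drive_tool(increments=[[0,0,0,0],[0,0,0,0],[0,0,0,0]])

```text
clock: 13.1
tcp_pos: [0.5395, 0.3749, 0.2932]
eef_rot: [3.142, -0.001, -2.442]
force: [0.7, 0.4, 0.7]
opening: 0.0642
grip_force: 0.0
```

drive_tool(increments=[[0,0,-30,0],[0,0,-60,0],[0,0,-90,0],[0,0,-110,0],[0,0,-120,0],[0,0,-120,0]], hand=0.4)

```text
clock: 13.7
tcp_pos: [0.5386, 0.3748, 0.1724]
eef_rot: [3.141, -0.002, -2.441]
force: [-0.3, -0.6, -0.3]
opening: 0.0512
grip_force: 0.0
```

drive_tool(increments=[[0,0,-6,0],[0,0,-12,0],[0,0,-18,0],[0,0,-24,0],[0,0,-28,0],[0,0,-28,0]])

```text
clock: 14.3
tcp_pos: [0.5392, 0.3752, 0.1444]
eef_rot: [3.141, -0.001, -2.441]
force: [-0.1, -0.3, -0.3]
opening: 0.0511
grip_force: 0.0
```

drive_tool(increments=[[0,0,-5,0],[0,0,-10,0],[0,0,-15,0],[0,0,-20,0],[0,0,-25,0],[0,0,-28,0],[0,0,-28,0]])

```text
clock: 15.0
tcp_pos: [0.5393, 0.3753, 0.1166]
eef_rot: [3.142, -0.001, -2.441]
force: [-0.1, 0.3, -0.5]
opening: 0.0514
grip_force: 0.0
```

drive_tool(increments=[[0,0,-4,0],[0,0,-4,0]])

```text
clock: 15.2
tcp_pos: [0.5395, 0.3754, 0.1129]
eef_rot: [3.142, -0.0, -2.441]
force: [-0.2, -0.4, 0.1]
opening: 0.0511
grip_force: 0.0
```

drive_tool(increments=[[0,0,0,0],[0,0,0,0],[0,0,0,0],[0,0,0,0],[0,0,0,0],[0,0,0,0]], hand=1, force=35)

```text
clock: 15.8
tcp_pos: [0.5399, 0.3754, 0.1136]
eef_rot: [-3.141, 0.0, -2.441]
force: [0.0, -1.6, 2.0]
opening: 0.025
grip_force: 34.6
```

drive_tool(increments=[[-5,-3,0,0],[-14,-7.5,0,0],[-25,-13.5,0,0],[-36,-19.3,0,0],[-47,-25.2,0,0],[-58,-31,0,0],[-58,-31,0,0]])

```text
clock: 16.5
tcp_pos: [0.4794, 0.3436, 0.1135]
eef_rot: [3.141, -0.002, -2.44]
force: [-5.0, -2.2, 5.8]
opening: 0.0252
grip_force: 35.4
```

drive_tool(increments=[[-9,-5,0,0],[-18,-9.5,0,0],[-27,-14.5,0,0],[-36,-19.3,0,0],[-45,-24,0,0],[-54,-29,0,0],[-62,-33,0,0],[-69,-37,0,0],[-69,-37,0,0],[-69,-37,0,0],[-69,-37,0,0]])

```text
clock: 17.6
tcp_pos: [0.4111, 0.3063, 0.1132]
eef_rot: [3.141, -0.003, -2.441]
force: [-1.3, -1.7, 10.3]
opening: 0.0249
grip_force: 36.0
```

```bash
python3 - <<'E'
from h import *
snap('side','side5');snap('top','top5')
a=cv2.imread('pics/top5.png')[150:290,120:270]; a=cv2.resize(a,(400,373),interpolation=cv2.INTER_CUBIC)
b=cv2.imread('pics/side5.png')[220:360,230:370]; b=cv2.resize(b,(400,400),interpolation=cv2.INTER_CUBIC)
o=np.zeros((400,800,3),np.uint8); o[:373,:400]=a; o[:,400:]=b
cv2.imwrite('pics/c8.png',o)
s=cv2.imread('pics/side5.png').astype(int); p=px=w2px('side5',[.33,.27,.015]); print(p)
E
```

```text
[330.98055665 315.89546341]
```

drive_tool(increments=[[0,0,0,0],[0,0,0,0],[0,0,0,0],[0,0,0,0],[0,0,0,0]], hand=0.3)

```text
clock: 18.2
tcp_pos: [0.4124, 0.3074, 0.113]
eef_rot: [3.141, -0.001, -2.441]
force: [0.5, 0.5, -1.0]
opening: 0.0601
grip_force: 0.0
```

drive_tool(increments=[[0,0,10,0],[0,0,30,0],[0,0,60,0],[0,0,100,0],[0,0,140,0],[0,0,180,0],[0,-40,180,0],[0,-80,180,0],[0,-120,180,0],[0,-160,180,0],[0,-200,180,0],[0,-240,180,0],[0,-280,180,0],[0,-280,180,0],[0,-280,180,0],[0,-280,180,0]])

```text
clock: 19.8
tcp_pos: [0.4128, 0.0283, 0.2937]
eef_rot: [3.142, 0.001, -2.44]
force: [-0.8, 0.0, 0.7]
opening: 0.0602
grip_force: 0.0
```

```bash
python3 - <<'E'
from h import *
snap('side','side6');snap('top','top6')
print(ctrl.get_state()['clock'])
a=cv2.imread('pics/top6.png')[150:290,120:260]; a=cv2.resize(a,(400,400),interpolation=cv2.INTER_CUBIC)
b=cv2.imread('pics/side6.png')[220:360,230:370]; b=cv2.resize(b,(400,400),interpolation=cv2.INTER_CUBIC)
e=cv2.imread('pics/side6.png')[90:240,220:370]; e=cv2.resize(e,(200,200)); f=cv2.imread('pics/top6.png')[110:260,340:540]; f=cv2.resize(f,(266,200))
o=np.zeros((600,800,3),np.uint8); o[:400,:400]=a; o[:400,400:]=b;o[400:,:200]=e;o[400:,200:466]=f
cv2.imwrite('pics/c9.png',o)
E
```

```text
19.9
```

View pics/c9.png

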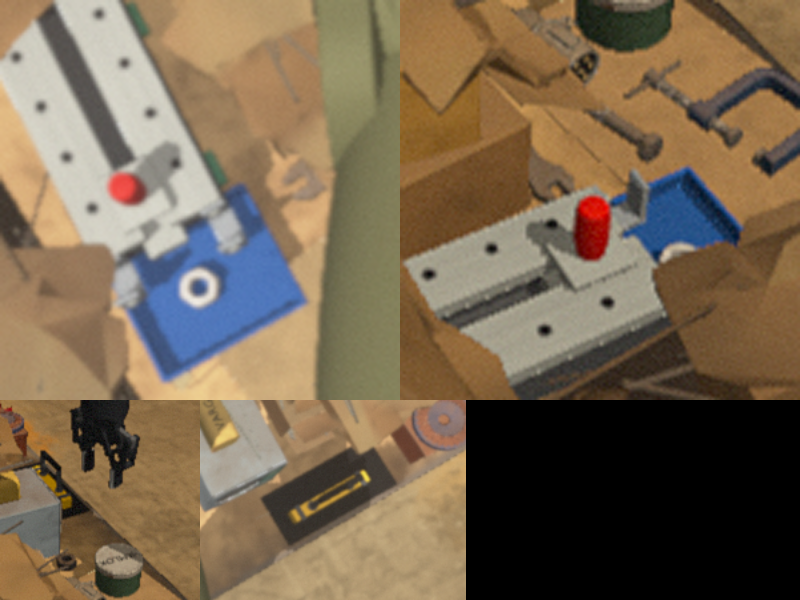

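The nut lies in the blue tray at crop (200,287). The scraper stands in the slot at (125,187), and the bar stands on the mat. I'll hand in the job.

```bash
python3 -c "
from station import ctrl
print(ctrl.job_done())"
```

```text
the job is handed in; nothing more can be done
None
```

The job is handed in (verdict not shown): the last pictures show the gate bar upright on the mat, the nut in the blue tray, the scraper standing in the slot and the gripper clear; I did not measure the tin, plug or spanner for movement.

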